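Load a crystal specimen into the viewing stage

TASK

Set the violet crystal specimen down gently, upright, inside the empty blue tote while the tote is still on the desk. Then push the tote (do not lift it) up the ramp of the viewing stage until its trailing edge drops behind the lip and it sits flat in the bed with the specimen still standing in it, and after that swing the stage's red lamp lever fully over, away from the ramp, to its other end. Leave the other specimens and the things on the desk alone.

Things in the scene. Friction and masses are not known exactly. Their poses are not given: they have to be found in the camera images.
- violet_center (a point): Centre of the rock part of the loose specimen with VIOLET crystals (about 110 g): a grey, round upright rock 38 mm in diameter and 38 mm tall with violet crystals on top, up to 58 mm above its underside. The point is on its axis, 19 mm above its underside; its z axis is up when it stands. It stands on the sorting pad. Grasp the rock across any diameter.
- green_center (a point): The same kind of specimen with GREEN crystals, same sizes and same point; to be left alone.
- amber_center (a point): The same kind of specimen with AMBER (orange-yellow) crystals, same sizes and same point; to be left alone. The three specimens stand in a row on the pad in any order, about 65 mm apart centre to centre.
- pad: Fixed grey sorting pad on the desk, 230 x 120 x 4 mm; origin at the centre of its underside, x along its long side; the specimens stand on its top, 4 mm above the desk, in a row along its x.
- tote_center (a point): Centre of the loose blue open-topped tote (about 0.35 kg), 130 mm long (its x axis, pointing towards the ramp), 100 mm wide (y), 40 mm tall, walls and floor 4 mm thick. The point is half-way up, 20 mm above its underside. It starts flat on the desk in front of the ramp's flared mouth, a little turned and off to one side.
- stage: Fixed viewing stage. Origin at desk level under the crest of the ramp's lip, mid-width; x is the direction to push, y across to the left, z up. The ramp rises from desk level at x = -110 mm to 30 mm at x = -8 mm, then a flat lip 30 mm high to x = 0, then a drop to the bed. Side rails beside ramp and bed (x = -110 to 140 mm) are 108 mm apart, tops 46 mm above the desk.
- lamp_lever (a joint): Angle of the lamp lever in rad: 0 = leaning back towards the ramp's foot (-x of the stage), about 0.5 = upright, 1.0 = fully over towards the end stop (+x of the stage). Starts between 0 and 0.25; stays where it is left; under 2 N at its ball moves it.
- lamp_lever_tip (a point): Centre of the red ball (26 mm diameter) at the free end of the lever. The lever is 80 mm long, pivots about the stage's y direction at the stage's x = 75 mm, y = -115 mm, 22 mm above the desk, on a black block 70 x 50 x 25 mm beside the bed.
- ramp_foot (a point): Foot of the stage's ramp, mid-width, at desk level (stage x = -110 mm); axes as the stage. In front of it two flared guide walls, 30 mm tall, narrow from 160 mm apart at stage x = -173 mm to 108 mm apart here.
- bed_center (a point): Centre of the flat bed's top surface, 21 mm above the desk (stage x = 69 mm); axes as the stage. The bed runs from the lip (9 mm above it) at stage x = 0 to the end stop at x = 138 mm (stop top 57 mm above the desk); a seated tote's centre is within 4 mm of here along x. A panel lamp up to 142 mm tall stands behind the stop (stage x = 150 to 205 mm).
Not all that is in view belongs to the job. Of the things shaped like the part that bears tote_center, the blue one is meant.

How it is judged:
By the outcome, as a careful person would: the job done as asked, in the order asked, and still so for the second after the job is handed in, with the robot touching nothing.
It also fails if it takes over 64 s, if anything falls off the work surface, if the arm or the gripper's body presses on something with over 40 N, if the wrist force passes 120 N, or if a joint passes its speed limit or range.

ROBOT

A 7-joint arm with a two-finger parallel gripper is mounted at the origin on the work surface. World frame = base frame: x ahead of the robot, y to its left, z up, the work surface at z = 0. Lengths are in m, angles in rad, forces in N, time in s.
With the tool pointing down it reaches from about 0.4 to 0.9 m from the base axis. Payload 5.6 kg.
Tool frame: the origin (TCP) lies midway between the tips of the shut fingers; the grasp point (between the pads) lies 19 mm behind it; y points along the fingers, z is the direction in which the jaws open and shut, and the axes are right-handed (so a half turn about y gives the same grasp; the last joint's range is limited). The gripper opens to 92 mm and grips with 3 to 60 N. Pads are 20 mm wide; open, the fingers measure 128 mm over their backs; the gripper's body (75 mm by 189 mm) begins 69 mm behind the grasp point.
Start: joints at [1.216, 0.468, -0.012, 1.603, 0.006, 1.071, -0.056], TCP at [0.199, -0.619, 0.215] pointing down, gripper open.
Joint ranges: [-2.53, 2.53], [-0.31, 2.02], [-1.57, 1.55], [0.28, 2.44], [-1.29, 4.43], [0.15, 1.84], [-2.92, 2.92]. Speed limits (rad/s): [2.57, 2.57, 3.14, 3.14, 3.14, 3.14, 3.14].

INTERFACE

Orientations are given as a 3x3 rotation matrix whose columns are the frame's x, y, z axes.
In Python, from station import env, effector, solver, viewer, workorder, search_frame, tip_of gives the robot as it stands. Calls block until the motion is done:
- env.reach(position, orientation): joint-space move of the TCP to a pose.
- env.movel(position, frame=None, rate=0.15): straight line of the TCP; frame=None keeps the orientation; rate is the mean speed in m/s.
- env.goto_joints(angles): joint-space move.
- effector.release() and effector.grasp(squeeze=None): open the fingers fully, or close them until they stop; squeeze is the grip in N (None keeps the last).
- env.pause(seconds).
- solver.inverse_kinematics(position, orientation): joint angles nearest the present ones, or None.
- env.sense(): the state.
- viewer.read_camera(name): name is "side" or "top"; returns (picture, depth): 420x560x3 uint8, red, green, blue; 420x560 float32, m along the optical axis (not along the pixel's ray), 0 where there is no reading.
- viewer.camera_info(name): a dict with "intrinsics" (3x3 intrinsics, pixels), "eye" and "rotation" of the camera in the world. Camera axes: x right, y up, looking along -z (the intrinsics and any distortion apply to the point x, -y, -z); pixel columns grow to the right and rows downward; lengths in m; the calibration is good to about 2 mm. A picture is of the moment at which its call begins. camera_info takes no time and is no camera call.
A pose or a line that the arm cannot do raises env.PlanningError and nothing moves.
- workorder.finish_job(): hands the job in, once; it reports no verdict.
Trained networks look in the newest picture that a camera, given by its name, has taken for a name from the list of things; names that differ only in an ending like _2 or _b are one class to them, and where a whole thing is asked for, a point or a joint stands for the part that bears it (a point fixed in the world has none). Each returns a list of dicts, best first, with "score" (0 to 1); they miss things now and then, are a little off and sometimes report something else, mostly with a low value. They report only what shows in the picture. A call takes as long as a camera call. They do not tell look-alikes from the thing itself.
- search_frame(camera, name): "at" ([x, y, z] in m, in world coordinates, good to about 4 mm: the middle of the surface that is visible of it).
- tip_of(camera, name): "at" ([x, y, z] in m, in world coordinates, good to about 4 mm: a listed point, or the origin of a listed thing).
The state is a dict: "t": time; "joint_positions": joint angles; "joint_velocities": joint speeds; "tau": joint torques, N m; "ee_pos": TCP position; "tcp_rot": TCP orientation; "wrist_force": force on the tool from outside, world axes, zero at the start; "moment": the same for the moment, N m; "gripper_width": finger opening in m.
Only numpy, scipy, OpenCV 4.12 (cv2) and the standard library are available. Lean on these libraries where they do the work, as an engineer would, in place of code of your own. Each camera call takes 0.05 s, during which the arm holds its last target.

## Working session

There is one attempt and no reset: what is moved stays moved. The work goes in short steps, each a Python script; the robot and the scene stay as the last script left them, time stands still between calls to the robot, and variables do not carry over. Pictures are saved under pics/ and viewed, and the job is handed in when it is done.

```bash
mkdir -p pics; ls
python3 - <<'E'
from station import env, effector, solver, viewer, workorder, search_frame, tip_of
import cv2, numpy as np
for c in ("side","top"):
    p,d=viewer.read_camera(c)
    np.savez(f"pics/{c}0.npz",p=p,d=d)
    cv2.imwrite(f"pics/{c}0.png",p[:,:,::-1])
    i=viewer.camera_info(c); print(c,i)
for n in ["violet_center","green_center","amber_center","pad","tote_center","stage","lamp_lever","lamp_lever_tip","ramp_foot","bed_center"]:
    for c in ("side","top"):
        for f in (search_frame,tip_of):
            try:
                print(n,c,f.__name__,[(round(r["score"],2),np.round(r["at"],3).tolist()) for r in f(c,n)][:4])
            except Exception as e: print(n,c,f.__name__,"ERR",e)
print(env.sense())
E
```

```text
pics
side {'intrinsics': array([[394.97356614,   0.        , 283.63367071],
       [  0.        , 394.97356614, 216.75020881],
       [  0.        ,   0.        ,   1.        ]]), 'eye': array([-0.01257962,  0.59731697,  0.66058151]), 'rotation': array([[-0.79544408,  0.37691817, -0.4745539 ],
       [-0.60558701, -0.46453365,  0.6461214 ],
       [ 0.02308863,  0.80133712,  0.59776729]])}
top {'intrinsics': array([[391.83464054,   0.        , 281.47707585],
       [  0.        , 391.83464054, 208.55869584],
       [  0.        ,   0.        ,   1.        ]]), 'eye': array([ 0.28800563, -0.06552051,  0.88731045]), 'rotation': array([[ 0.013065  ,  0.98118408, -0.19263203],
       [-0.99990388,  0.01192605, -0.00707095],
       [-0.00464056,  0.19270589,  0.98124559]])}
violet_center side call [(0.6, [0.5, -0.355, 0.036]), (0.25, [0.564, -0.355, 0.037])]
violet_center side call [(0.57, [0.505, -0.366, 0.021])]
violet_center top call [(0.67, [0.502, -0.356, 0.042])]
violet_center top call [(0.74, [0.505, -0.366, 0.022])]
green_center side call [(0.59, [0.566, -0.357, 0.036])]
green_cen
[... 2883 characters left out ...]
07136757, -0.0562975 ]), 'joint_velocities': array([-0.00247931,  0.00044983, -0.000462  ,  0.00106626, -0.00062761,
        0.00022353,  0.00053092]), 'tau': array([ 7.95523101e-04, -5.20404410e+01, -1.20156293e-02, -2.44052982e+01,
       -5.67048951e-02,  1.13571261e-02,  7.44072452e-06]), 'ee_pos': array([ 0.19936017, -0.61870963,  0.21461821]), 'tcp_rot': array([[-9.51813161e-01, -1.72856422e-07,  3.06678507e-01],
       [-3.06678505e-01, -1.17085603e-04, -9.51813154e-01],
       [ 3.60721651e-05, -9.99999993e-01,  1.11390607e-04]]), 'wrist_force': array([-0.49581707, -0.78200641, -0.65270816]), 'moment': array([0.00156512, 0.06326008, 0.03487002]), 'gripper_width': 0.09181902689377644}
```

View pics/top0.png

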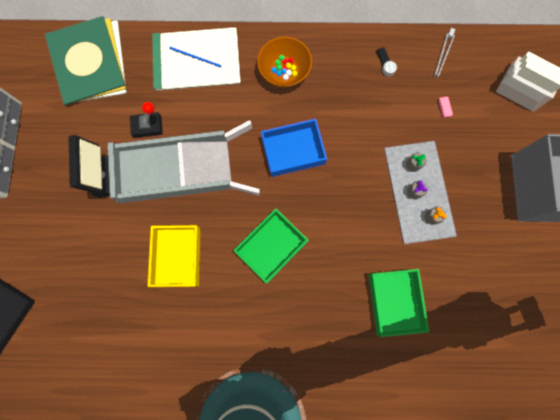

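View pics/side0.png

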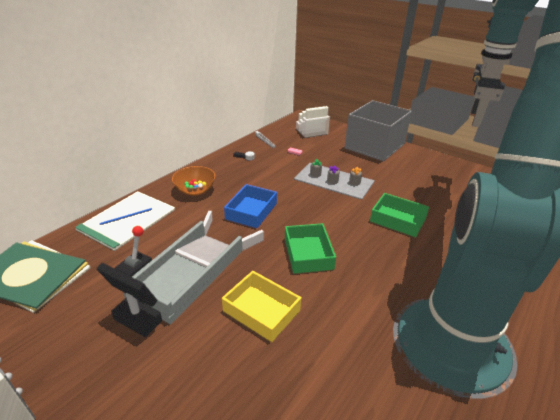

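Top picture: candidates shaped like the tote are blue (293,148), green (271,246), green (399,302) and yellow (174,256). Blue is meant. The specimens are green (419,161), violet (419,189) and amber (438,214), so violet is the middle one. The stage's ramp opens to the right at about (205,162), the lever ball is at (148,108), and pushing goes left in the image (world +y). Next I'll refine the poses from depth.

```bash
cat > h.py <<'E'
import numpy as np, cv2
from station import env, effector, solver, viewer, workorder, search_frame, tip_of
def cloud(c,d):
    i=viewer.camera_info(c);K=i["intrinsics"]
    v,u=np.mgrid[:d.shape[0],:d.shape[1]]
    x=(u-K[0,2])/K[0,0]*d; y=(v-K[1,2])/K[1,1]*d
    P=np.stack([x,-y,-d],-1)@i["rotation"].T+i["eye"]
    P[d<=0]=np.nan
    return P
def proj(c,X):
    i=viewer.camera_info(c);K=i["intrinsics"]
    q=(np.atleast_2d(X)-i["eye"])@i["rotation"]
    return np.stack([K[0,0]*q[:,0]/-q[:,2]+K[0,2], K[1,1]*-q[:,1]/-q[:,2]+K[1,2]],-1)
def rot(zx,zy):   # tool down, jaw axis (zx,zy)
    z=np.array([zx,zy,0.])/np.hypot(zx,zy); y=np.array([0,0,-1.]); x=np.cross(y,z)
    return np.stack([x,y,z],1)
E
cat > m.py <<'E'
from h import *
import sys
tag=sys.argv[1]
for c in ("side","top"):
    f=np.load(f"pics/{c}{tag}.npz");p=f["p"];P=cloud(c,f["d"])
    hsv=cv2.cvtColor(p,cv2.COLOR_RGB2HSV);H,S,V=[hsv[...,k].astype(int) for k in range(3)]
    print("==",c)
    des=(abs(P[...,2])<.01)&(P[...,0]>.3)&(P[...,0]<.8)&(abs(P[...,1])<.4)
    print("desk z med",np.nanmedian(P[...,2][des]))
    b=(H>100)&(H<125)&(S>150)&(P[...,0]>.5)&(P[...,0]<.7)&(abs(P[...,1]+.03)<.2)
    r=b&(P[...,2]>.033)&(P[...,2]<.046)
    Q=P[r]; print("tote n",b.sum(),r.sum(),"rim z",np.percentile(Q[:,2],[5,50,95]).round(4))
    print("rim rect",cv2.minAreaRect((Q[:,:2]*1000).astype(np.float32)))
    fl=b&(P[...,2]<.012); print("floor z",np.median(P[fl][:,2]))
    v=(H>125)&(H<155)&(S>90)&(abs(P[...,0]-.505)<.04)&(abs(P[...,1]+.366)<.05)
    Q=P[v];print("violet n",v.sum(),"mean",Q.mean(0).round(4),"z",np.percentile(Q[:,2],[2,50,98]).round(3))
    a=(abs(P[...,0]-.505)<.03)&(abs(P[...,1]+.366)<.03)&(P[...,2]>.012)
    Q=P[a];print("spec all",a.sum(),Q.min(0).round(3),Q.max(0).round(3))
    k=(P[...,2]>.035)&(P[...,2]<.041)&a; Q=P[k]; 
    if len(Q): print(" at rock top",len(Q),Q.min(0).round(3),Q.max(0).round(3), cv2.minEnclosingCircle((Q[:,:2]*1000).astype(np.float32)))
    # red ball
    rr=((H<6)|(H>174))&(S>160)&(V>80)&(P[...,2]>.05)&(abs(P[...,0]-.66)<.06)&(abs(P[...,1]-.24)<.08)
    Q=P[rr];print("ball",rr.sum(),Q.min(0).round(3),Q.max(0).round(3),Q.mean(0).round(3))
    # sphere fit fixed r=13mm
    from scipy.optimize import least_squares
    s=least_squares(lambda c_:np.linalg.norm(Q-c_,axis=1)-.013,Q.mean(0)-[0,0,.01],loss="soft_l1",f_scale=.002);print(" sphere",s.x.round(4))
    # rails
    q=(P[...,2]>.042)&(P[...,2]<.05)&(P[...,1]>.03)&(P[...,1]<.34)&(P[...,0]>.44)&(P[...,0]<.66)
    Q=P[q];print("rails",q.sum(),cv2.minAreaRect((Q[:,:2]*1000).astype(np.float32)))
    np.save(f"pics/rails_{c}.npy",Q)
E
python3 m.py 0
python3 - <<'E'
import cv2
a=cv2.imread("pics/top0.png")
cv2.imwrite("pics/crop0.png",cv2.resize(a[80:260,60:480],None,fx=1.9,fy=1.9,interpolation=cv2.INTER_CUBIC))
b=cv2.imread("pics/side0.png")
cv2.imwrite("pics/crop0s.png",cv2.resize(b[150:330,100:390],None,fx=2.7,fy=2.7,interpolation=cv2.INTER_CUBIC))
E
```

```text
== side
desk z med -0.00023281951658260525
tote n 1432 249 rim z [0.0335 0.0374 0.0408]
rim rect ((600.9356079101562, -82.05623626708984), (100.15459442138672, 134.56251525878906), 14.551493644714355)
floor z 0.00413061389703917
violet n 39 mean [ 0.5043 -0.3602  0.0497] z [0.042 0.049 0.057]
spec all 165 [ 0.486 -0.377  0.012] [ 0.523 -0.343  0.061]
 at rock top 32 [ 0.486 -0.377  0.036] [ 0.522 -0.345  0.041] ((503.7015686035156, -362.12567138671875), 18.637622833251953)
ball 78 [0.649 0.227 0.086] [0.663 0.247 0.109] [0.655 0.239 0.099]
 sphere [0.6636 0.2352 0.0946]
rails 794 ((576.4849853515625, 201.64341735839844), (179.59335327148438, 259.3912048339844), 8.004252433776855)
== top
desk z med -9.568664013348549e-05
tote n 2596 417 rim z [0.0344 0.0387 0.0414]
rim rect ((602.4116821289062, -84.32420349121094), (101.35759735107422, 129.49708557128906), 14.066447257995605)
floor z 0.003577380820275977
violet n 86 mean [ 0.5046 -0.3639  0.0504] z [0.041 0.05  0.059]
spec all 281 [ 0.486 -0.383  0.012] [ 0.521 -0.347  0.061]
 at rock top 68 [ 0.487 -0.383  0.035] [ 0.521 -0.347  0.041] ((504.7344055175781, -365.1584167480469), 18.67953872680664)
ball 118 [0.651 0.221 0.09 ] [0.673 0.245 0.109] [0.66  0.231 0.102]
 sphere [0.6639 0.2336 0.0945]
rails 1068 ((576.452880859375, 197.88800048828125), (176.7242431640625, 258.6824035644531), 7.9248881340026855)
```

View pics/crop0.png

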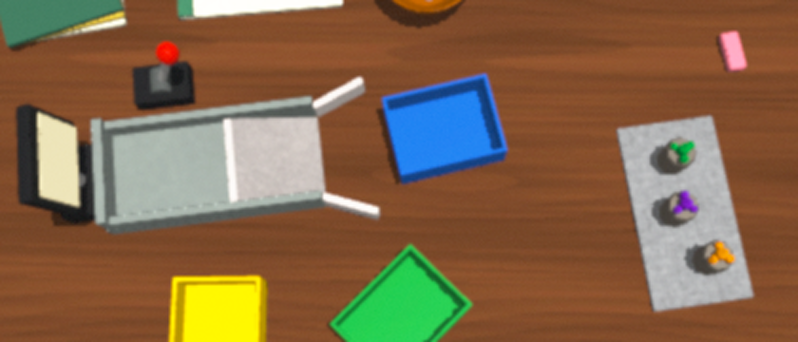

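View pics/crop0s.png

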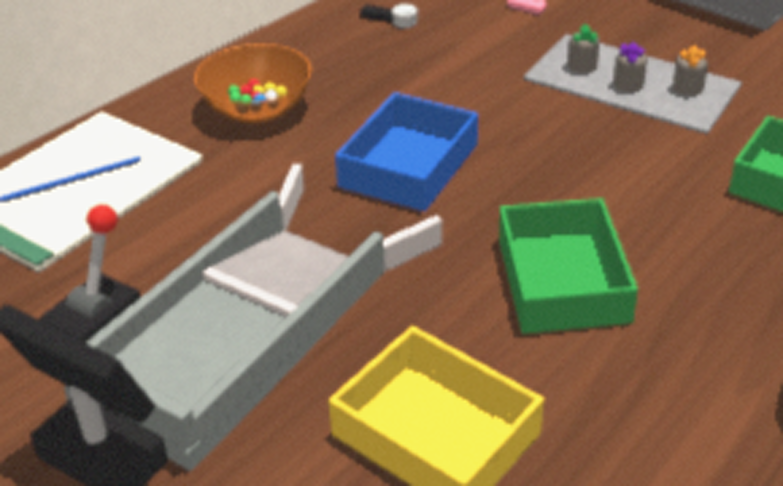

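```bash
cat > st.py <<'E'
from h import *
from scipy.optimize import least_squares
for c in ("side","top"):
    f=np.load(f"pics/{c}0.npz");P=cloud(c,f["d"]);p=f["p"]
    Q=P.reshape(-1,3); C=p.reshape(-1,3); Q=Q[np.isfinite(Q).all(1)]
    th=np.radians(98);o=np.array([.5585,.174])
    for it in range(3):
        ex=np.array([np.cos(th),np.sin(th)]);ey=np.array([-ex[1],ex[0]])
        s=(Q[:,:2]-o)@ex; t=(Q[:,:2]-o)@ey; z=Q[:,2]
        m=(z>.042)&(z<.05)&(s>-.105)&(s<.135)&(abs(t)<.075)&(abs(t)>.04)
        L=m&(t>0);R=m&(t<0)
        def med(M):
            bins=np.arange(-.1,.13,.015);r=[]
            for b in bins:
                k=M&(s>=b)&(s<b+.015)
                if k.sum()>3: r.append((b+.0075,np.median(t[k]),t[k].min(),t[k].max()))
            return np.array(r)
        a=med(L);b=med(R)
        k1=np.polyfit(a[:,0],a[:,1],1);k2=np.polyfit(b[:,0],b[:,1],1)
        th+=np.arctan((k1[0]+k2[0])/2); o=o+ey*(k1[1]+k2[1])/2
    print(c,"yaw",np.degrees(th),"slopes",k1,k2,"inner/outer L",np.median(a[:,2:],0).round(4),"R",np.median(b[:,2:],0).round(4))
    # ramp profile
    mid=(abs(t)<.04)
    for b0 in np.arange(-.13,.15,.006):
        k=mid&(s>=b0)&(s<b0+.006)
        if k.sum(): print(f"{b0+.003:.3f}:{np.median(z[k]):.4f}",end=" ")
    k=mid&(s>-.095)&(s<-.02); pr=np.polyfit(z[k],s[k],1)
    pr=np.polyfit(s[k],z[k],1)
    # z=0.3/.102*(s - x0 +.110)
    x0=np.mean(s[k]-(z[k]*102/30-.110)); print("\nramp slope",pr,"x0",x0)
    o2=o+ex*x0; print("stage origin",o2.round(4))
    print(" bed",(o2+ex*.069).round(4),"foot",(o2-ex*.11).round(4))
    for X in (np.array([.6636,.2352]),):
        print(" ball stage",((X-o2)@ex).round(4),((X-o2)@ey).round(4))
E
python3 st.py
```

```text
side yaw 98.16531073060833 slopes [-0.00077605  0.05879376] [ 0.00079257 -0.05878679] inner/outer L [0.0531 0.0629] R [-0.0651 -0.0549]
-0.127:-0.0008 -0.121:-0.0003 -0.115:-0.0007 -0.109:-0.0008 -0.103:0.0005 -0.097:0.0024 -0.091:0.0043 -0.085:0.0060 -0.079:0.0072 -0.073:0.0094 -0.067:0.0109 -0.061:0.0130 -0.055:0.0148 -0.049:0.0167 -0.043:0.0179 -0.037:0.0200 -0.031:0.0217 -0.025:0.0232 -0.019:0.0251 -0.013:0.0269 -0.007:0.0284 -0.001:0.0294 0.005:0.0234 0.011:0.0210 0.017:0.0206 0.023:0.0205 0.029:0.0207 0.035:0.0205 0.041:0.0207 0.047:0.0206 0.053:0.0206 0.059:0.0204 0.065:0.0207 0.071:0.0205 0.077:0.0201 0.083:0.0203 0.089:0.0208 0.095:0.0207 0.101:0.0207 0.107:0.0208 0.113:0.0203 0.119:0.0206 0.125:0.0231 0.143:0.0558 0.149:0.0562 
ramp slope [0.2925581  0.03067735] x0 0.005406703364072381
stage origin [0.5532 0.1787]
 bed [0.5434 0.247 ] foot [0.5688 0.0698]
 ball stage 0.0402 -0.1173
top yaw 98.05154220602553 slopes [0.00017523 0.05876334] [-0.00017433 -0.05876338] inner/outer L [0.0532 0.0634] R [-0.0646 -0.0543]
-0.127:-0.0005 -0.121:-0.0005 -0.115:-0.0010 -0.109:-0.0001 -0.103:0.0010 -0.097:0.0028 -0.091:0.0044 -0.085:0.0063 -0.079:0.0079 -0.073:0.0099 -0.067:0.0112 -0.061:0.0127 -0.055:0.0149 -0.049:0.0167 -0.043:0.0187 -0.037:0.0202 -0.031:0.0224 -0.025:0.0238 -0.019:0.0256 -0.013:0.0277 -0.007:0.0286 -0.001:0.0292 0.005:0.0207 0.011:0.0206 0.017:0.0206 0.023:0.0206 0.029:0.0204 0.035:0.0206 0.041:0.0202 0.047:0.0203 0.053:0.0205 0.059:0.0204 0.065:0.0209 0.071:0.0206 0.077:0.0202 0.083:0.0205 0.089:0.0205 0.095:0.0207 0.101:0.0208 0.107:0.0206 0.113:0.0207 0.119:0.0205 0.125:0.0206 0.131:0.0206 0.137:0.0228 0.143:0.0493 0.149:0.0562 
ramp slope [0.2961938  0.03124074] x0 0.004184482999969979
stage origin [0.5546 0.1777]
 bed [0.5449 0.246 ] foot [0.57   0.0688]
 ball stage 0.0417 -0.116
```

Violet is at about (0.5045, −0.3645), and the crop confirms it is the middle one, at crop pixel (683,206). The stage origin is about (0.554, 0.178) with yaw 98.1°. The tote is at about (0.602, −0.083) with yaw 104.3°. Next is the grasp, with the jaws across the row.

```bash
cat > g1.py <<'E'
from h import *
a=np.radians(106-180); R=rot(np.cos(a),np.sin(a))
v=np.array([.5047,-.3645])
for p_,an in ((v,-74),((.602,-.0835),-109),((.602,-.0835),-43)):
    print(an,solver.inverse_kinematics(np.r_[p_,.011],rot(np.cos(np.radians(an)),np.sin(np.radians(an)))))
env.reach(np.r_[v,.12],R); print(env.sense()["t"])
env.movel(np.r_[v,.011],rate=.1); s=env.sense();print(s["t"],s["ee_pos"],s["wrist_force"])
effector.grasp(20); s=env.sense();print(s["t"],s["gripper_width"],s["wrist_force"])
env.movel(np.r_[v,.13],rate=.12); s=env.sense();print(s["t"],s["gripper_width"],s["wrist_force"])
for c in ("side","top"):
    p,d=viewer.read_camera(c); np.savez(f"pics/{c}1.npz",p=p,d=d); cv2.imwrite(f"pics/{c}1.png",p[:,:,::-1])
E
python3 g1.py; python3 -c "
import cv2,numpy as np
a=cv2.imread('pics/top1.png')[90:290,330:530];b=cv2.imread('pics/side1.png')[110:260,260:460]
cv2.imwrite('pics/g1.png',np.hstack([cv2.resize(a,(400,400)),cv2.resize(b,(400,400))]))"
```

```text
-74 [ 0.63534393  0.68408348 -0.08581542  1.7844752   0.08660697  0.6766715
 -0.79036209]
-109 [ 0.1498328   0.66627218 -0.08912317  1.82237337  0.09021146  0.65684769
 -1.89422208]
-43 [ 0.35075499  0.7008916  -0.35949804  1.80789968  0.36091278  0.69773217
 -0.9609945 ]
3.5083
4.75 [ 0.50521796 -0.36486383  0.01173196] [-0.50054547 -0.10612136  0.26435677]
5.6167 0.03686936167281625 [ 0.10299887 -0.27885714 -0.49125217]
6.7583 0.03712407832276192 [0.04949506 0.32638402 0.25263915]
```

View pics/g1.png

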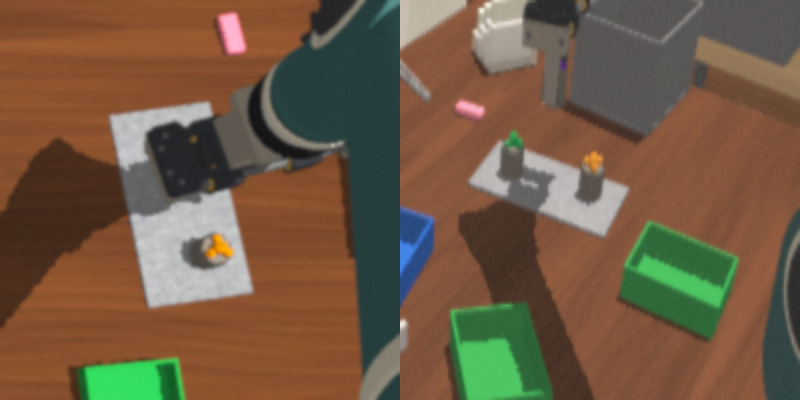

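The specimen is held (opening 37 mm), violet shows between the fingers at about (562,62) in the right half, and the green and amber specimens stand undisturbed. Next I place it with the jaws along the tote's diagonal, so the opening fingers clear the walls.

```bash
cat > g2.py <<'E'
from h import *
a=np.radians(-43); R=rot(np.cos(a),np.sin(a))
v=np.array([.602,-.0835])
env.reach(np.r_[v,.13],R); s=env.sense();print(s["t"],s["ee_pos"],s["gripper_width"])
f0=s["wrist_force"]
v2=v
env.movel(np.r_[v2,.03],rate=.1)
for z in (.016,.0125,.011):
    env.movel(np.r_[v2,z],rate=.03); s=env.sense();print(s["t"],s["ee_pos"].round(4),(s["wrist_force"]-f0).round(2))
effector.release(); s=env.sense();print(s["t"],s["gripper_width"],s["ee_pos"].round(4),(s["wrist_force"]-f0).round(2))
for c in ("side","top"):
    p,d=viewer.read_camera(c); np.savez(f"pics/{c}2.npz",p=p,d=d); cv2.imwrite(f"pics/{c}2.png",p[:,:,::-1])
E
python3 g2.py; python3 -c "
import cv2,numpy as np
a=cv2.imread('pics/top2.png')[60:260,200:400];b=cv2.imread('pics/side2.png')[120:270,160:360]
cv2.imwrite('pics/g2.png',np.hstack([cv2.resize(a,(400,400)),cv2.resize(b,(400,300)).copy() if 0 else cv2.resize(b,(400,400))]))"
```

```text
8.0 [ 0.60166787 -0.0861133   0.12981742] 0.037127790320591936
9.7667 [ 0.6019 -0.0835  0.0158] [-1.23  0.34  0.9 ]
10.0333 [ 0.6018 -0.0835  0.0123] [-0.45 -0.43 -0.1 ]
10.2833 [ 0.602  -0.0835  0.011 ] [-1.68 -0.91 -0.12]
11.2 0.09218020855366618 [ 0.602  -0.0835  0.011 ] [-1.39 -0.71  0.38]
```

View pics/g2.png

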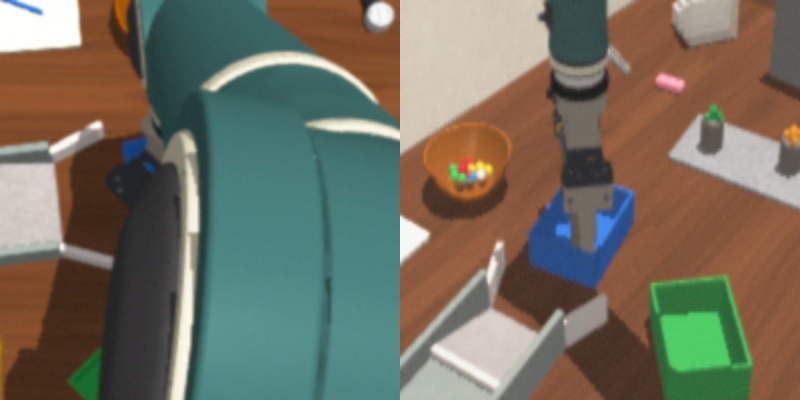

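The gripper opened fully to 92 mm with no jam. I lift off and go behind the tote.

```bash
cat >> h.py <<'E'
TH=np.radians(98.1); EX=np.array([np.cos(TH),np.sin(TH)]); EY=np.array([-EX[1],EX[0]]); O=np.array([.5543,.1775])
def S2W(s,t,z): return np.r_[O+EX*s+EY*t,z]
def W2S(P): P=np.asarray(P); return np.stack([(P[...,:2]-O)@EX,(P[...,:2]-O)@EY,P[...,2]],-1)
RP=rot(*(-EX[::1][[1,0]]*[1,-1])) if 0 else rot(*(EY))   # jaw across stage
def snap(c,tag):
    p,d=viewer.read_camera(c); np.savez(f"pics/{c}{tag}.npz",p=p,d=d); cv2.imwrite(f"pics/{c}{tag}.png",p[:,:,::-1]); return p,d
def tote(c,tag,verbose=True):
    p,d=snap(c,tag); P=cloud(c,d); hsv=cv2.cvtColor(p,cv2.COLOR_RGB2HSV);H,S,V=[hsv[...,k].astype(int) for k in range(3)]
    b=(H>100)&(H<125)&(S>130)&(P[...,0]>.45)&(P[...,0]<.7)&(P[...,1]>-.25)&(P[...,1]<.35)
    Q=W2S(P[b]); Q=Q[np.isfinite(Q).all(1)]
    s0,s1=np.percentile(Q[:,0],[.5,99.5])
    xs,zs=[],[]
    for e in np.arange(s0,s1,.008):
        k=(Q[:,0]>=e)&(Q[:,0]<e+.008)
        if k.sum()>4: xs.append(e+.004); zs.append(np.percentile(Q[k,2],97))
    pf=np.polyfit(xs,zs,1)
    v=(H>125)&(H<155)&(S>90)&(P[...,0]>.45)&(P[...,0]<.7)&(P[...,1]>-.25)&(P[...,1]<.35)
    q=W2S(P[v])
    print(tag,c,"blue s %.3f..%.3f t %.3f..%.3f"%(s0,s1,*np.percentile(Q[:,1],[.5,99.5])),"pitch %.1f rimz back/front %.3f %.3f"%(np.degrees(np.arctan(pf[0])),zs[0],zs[-1]),
     "violet n",v.sum(), q.mean(0).round(3) if v.sum() else "", "zmax %.3f"%np.nanmax(q[:,2]) if v.sum() else "")
    T=Q[Q[:,2]>-1]
    return Q
E
cat > g3.py <<'E'
from h import *
s=env.sense(); p=s["ee_pos"]
print(np.degrees(np.arctan2(EY[1],EY[0])))
env.movel(np.r_[p[:2],.06],rate=.05); env.movel(np.r_[p[:2],.14],rate=.15)
best=[(sg,solver.inverse_kinematics(S2W(-.36,-.012,.13),rot(*(sg*EY)))) for sg in (1,-1)]
print(best)
q0=s["joint_positions"]
sg=min((b for b in best if b[1] is not None),key=lambda b:abs(b[1]-q0).max())[0]; print("sg",sg)
env.reach(S2W(-.375,-.012,.14),rot(*(sg*EY)))
effector.grasp(5); s=env.sense(); print(s["t"],s["gripper_width"],s["ee_pos"])
Q=tote("side","3"); tote("top","3")
E
python3 g3.py; python3 -c "
import cv2,numpy as np
a=cv2.imread('pics/top3.png')[60:260,200:400];b=cv2.imread('pics/side3.png')[120:270,160:360]
cv2.imwrite('pics/g3.png',np.hstack([cv2.resize(a,(400,400)),cv2.resize(b,(400,400))]))"
```

```text
-171.9
[(1, array([ 0.04723444,  0.54834807,  0.24727484,  1.70592509, -0.16264875,
        0.90741882, -2.64009261])), (-1, array([ 0.55774762,  0.59854438, -0.46082988,  1.66793952,  0.3133313 ,
        0.94910053,  0.12336262]))]
sg -1
15.375 0.00029600108641197084 [ 0.61902319 -0.19206798  0.14000993]
3 side blue s -0.332..-0.195 t -0.064..0.046 pitch -0.2 rimz back/front 0.039 0.037 violet n 54 [-0.261 -0.009  0.048] zmax 0.059
3 top blue s -0.334..-0.199 t -0.064..0.045 pitch 0.1 rimz back/front 0.041 0.042 violet n 89 [-0.264 -0.01   0.048] zmax 0.061
```

View pics/g3.png

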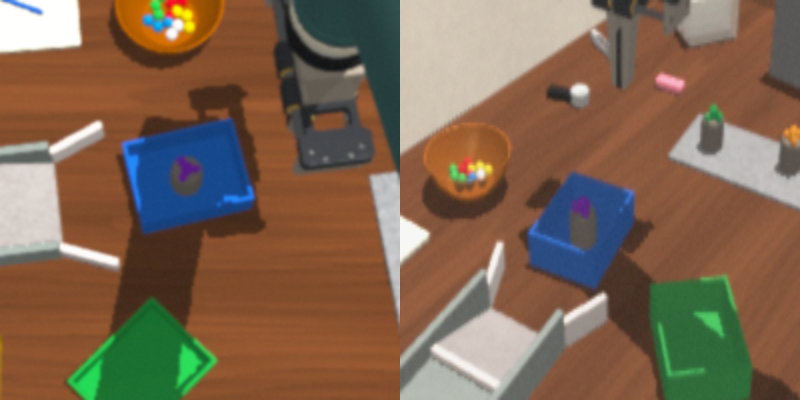

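The specimen stands upright at the tote's centre. I start pushing with closed fingers, jaws across the stage.

```bash
cat > g4.py <<'E'
from h import *
env.movel(S2W(-.375,-.012,.012),rate=.15)
env.movel(S2W(-.342,-.012,.012),rate=.05)
env.movel(S2W(-.255,-.006,.012),rate=.04)
s=env.sense(); print(s["t"],W2S(s["ee_pos"]).round(4),s["wrist_force"].round(2))
tote("side","4"); tote("top","4")
E
python3 g4.py; python3 -c "
import cv2,numpy as np
a=cv2.imread('pics/top4.png')[60:260,150:350];b=cv2.imread('pics/side4.png')[120:270,140:340]
cv2.imwrite('pics/g4.png',np.hstack([cv2.resize(a,(400,400)),cv2.resize(b,(400,400))]))"
```

```text
19.6167 [-0.2544 -0.0061  0.012 ] [-0.17 -1.15 -1.56]
4 side blue s -0.242..-0.109 t -0.059..0.045 pitch 0.3 rimz back/front 0.039 0.040 violet n 62 [-0.172 -0.006  0.049] zmax 0.059
4 top blue s -0.229..-0.112 t -0.058..0.045 pitch -17.4 rimz back/front 0.140 0.042 violet n 88 [-0.178 -0.007  0.05 ] zmax 0.061
```

View pics/g4.png

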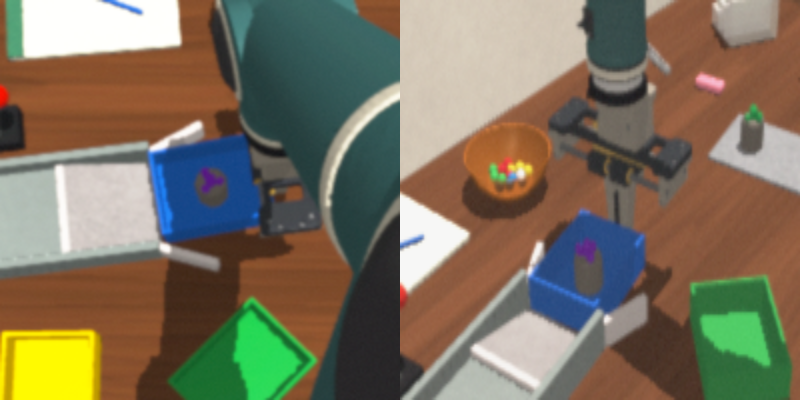

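The tote has squared up and stands at the ramp mouth, with the specimen upright. I continue up the ramp.

```bash
cat > g5.py <<'E'
from h import *
env.movel(S2W(-.19,-.002,.013),rate=.04)
s=env.sense(); print(s["t"],W2S(s["ee_pos"]).round(4),s["wrist_force"].round(2)); tote("side","5a")
env.movel(S2W(-.137,0,.014),rate=.04)
s=env.sense(); print(s["t"],W2S(s["ee_pos"]).round(4),s["wrist_force"].round(2)); tote("side","5b")
env.movel(S2W(-.115,0,.026),rate=.04)
s=env.sense(); print(s["t"],W2S(s["ee_pos"]).round(4),s["wrist_force"].round(2)); tote("side","5")
E
python3 g5.py; python3 -c "
import cv2,numpy as np
a=cv2.imread('pics/side5a.png')[120:320,100:300];b=cv2.imread('pics/side5.png')[120:320,100:300]
cv2.imwrite('pics/g5.png',np.hstack([cv2.resize(a,(400,400)),cv2.resize(b,(400,400))]))"
```

```text
21.4917 [-0.1897 -0.0024  0.0132] [-2.   -2.65 -0.37]
5a side blue s -0.177..-0.043 t -0.054..0.047 pitch 8.3 rimz back/front 0.040 0.055 violet n 69 [-0.111 -0.004  0.059] zmax 0.069
23.0167 [-0.1369 -0.0002  0.0141] [ 0.21 -1.85 -0.79]
5b side blue s -0.123..0.010 t -0.053..0.047 pitch 12.8 rimz back/front 0.039 0.054 violet n 74 [-0.061 -0.003  0.066] zmax 0.076
23.8417 [-1.143e-01 -1.000e-04  2.600e-02] [ 1.07 -1.7  -0.92]
5 side blue s -0.101..0.032 t -0.053..0.047 pitch 10.8 rimz back/front 0.049 0.062 violet n 77 [-0.037 -0.003  0.074] zmax 0.084
```

View pics/g5.png

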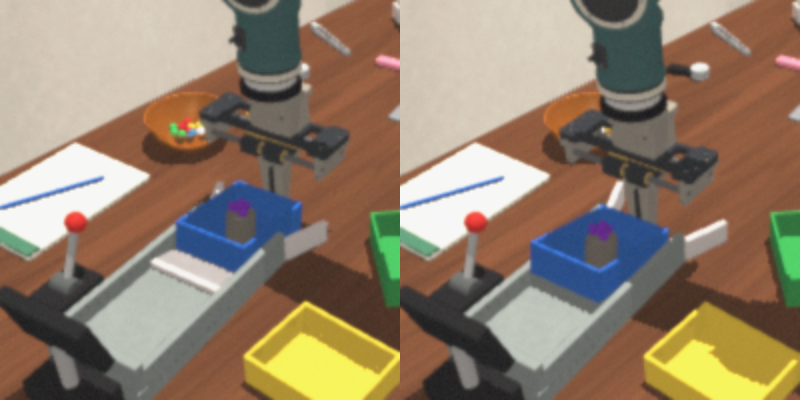

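```bash
cat > g6.py <<'E'
from h import *
for k,(x,z) in enumerate(((-.103,.032),(-.096,.035),(-.090,.037))):
    env.movel(S2W(x,0,z),rate=.03)
    s=env.sense(); print(s["t"],W2S(s["ee_pos"]).round(4),s["wrist_force"].round(2)); tote("side","6%d"%k)
E
python3 g6.py; python3 -c "
import cv2,numpy as np
a=cv2.imread('pics/side61.png')[120:320,100:300];b=cv2.imread('pics/side62.png')[120:320,100:300]
cv2.imwrite('pics/g6.png',np.hstack([cv2.resize(a,(400,400)),cv2.resize(b,(400,400))]))"
```

```text
24.4917 [-0.1025 -0.0002  0.0322] [ 1.43 -1.84  0.03]
60 side blue s -0.089..0.044 t -0.053..0.046 pitch 9.9 rimz back/front 0.054 0.067 violet n 82 [-0.026 -0.003  0.076] zmax 0.086
24.9417 [-0.0955 -0.0001  0.0352] [-0.18 -2.37  0.21]
61 side blue s -0.082..0.050 t -0.053..0.047 pitch 8.9 rimz back/front 0.057 0.067 violet n 82 [-0.018 -0.003  0.078] zmax 0.089
25.35 [-0.0898 -0.0001  0.0371] [ 0.04 -3.25  1.11]
62 side blue s -0.076..0.056 t -0.053..0.047 pitch 8.2 rimz back/front 0.058 0.067 violet n 84 [-0.012 -0.003  0.078] zmax 0.089
```

View pics/g6.png

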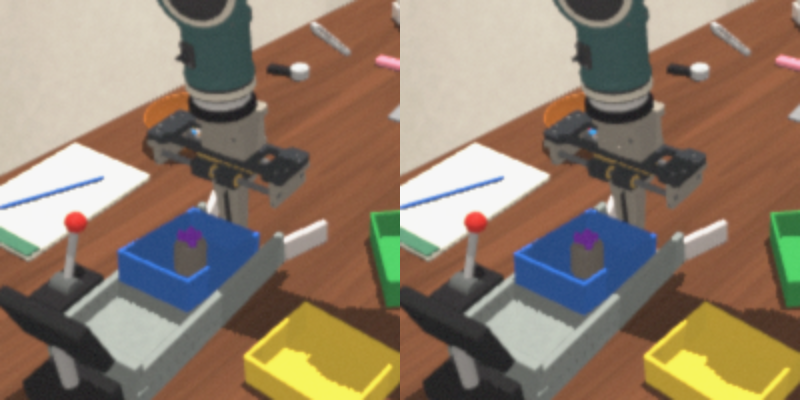

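```bash
cat > g7.py <<'E'
from h import *
for k,(x,z) in enumerate(((-.083,.040),(-.076,.043),(-.070,.045))):
    env.movel(S2W(x,0,z),rate=.025)
    s=env.sense(); print(s["t"],W2S(s["ee_pos"]).round(4),s["wrist_force"].round(2)); tote("side","7%d"%k)
E
python3 g7.py; python3 -c "
import cv2,numpy as np
a=cv2.imread('pics/side71.png')[120:320,100:300];b=cv2.imread('pics/side72.png')[120:320,100:300]
cv2.imwrite('pics/g7.png',np.hstack([cv2.resize(a,(400,400)),cv2.resize(b,(400,400))]))"
```

```text
25.8583 [-0.0831 -0.0002  0.0401] [ 1.07 -4.27  2.62]
70 side blue s -0.070..0.062 t -0.053..0.047 pitch 7.1 rimz back/front 0.062 0.071 violet n 83 [-0.005 -0.003  0.079] zmax 0.091
26.3667 [-0.0762 -0.0001  0.0432] [ 0.67 -4.8   4.21]
71 side blue s -0.063..0.068 t -0.053..0.047 pitch 4.6 rimz back/front 0.065 0.070 violet n 81 [ 0.003 -0.003  0.08 ] zmax 0.091
26.8167 [-0.0682  0.0004  0.0447] [-0.91 -0.32  1.01]
72 side blue s -0.053..0.078 t -0.053..0.047 pitch -6.7 rimz back/front 0.076 0.062 violet n 87 [ 0.019 -0.002  0.077] zmax 0.089
```

View pics/g7.png

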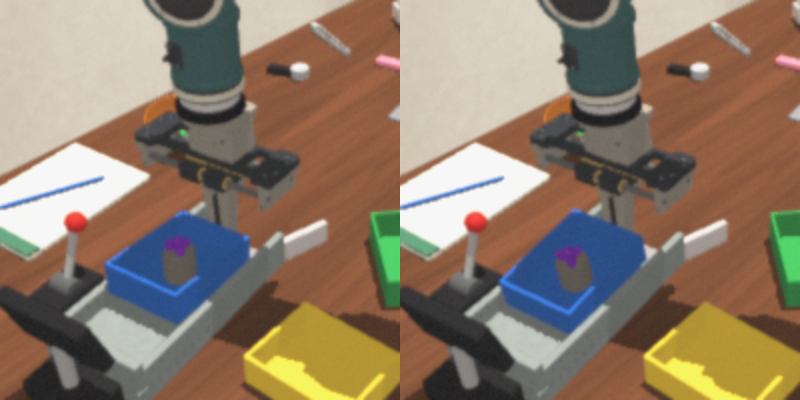

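It tipped over the crest with the specimen still standing. I push on until the trailing edge drops.

```bash
cat > g8.py <<'E'
from h import *
for k,(x,z,r) in enumerate(((-.045,.046,.04),(-.022,.046,.04),(-.014,.046,.025),(-.0105,.046,.02))):
    env.movel(S2W(x,0,z),rate=r)
    s=env.sense(); print(s["t"],W2S(s["ee_pos"]).round(4),s["wrist_force"].round(2)); tote("side","8%d"%k)
E
python3 g8.py; python3 -c "
import cv2,numpy as np
a=cv2.imread('pics/side82.png')[120:320,100:300];b=cv2.imread('pics/side83.png')[120:320,100:300]
cv2.imwrite('pics/g8.png',np.hstack([cv2.resize(a,(400,400)),cv2.resize(b,(400,400))]))"
```

```text
27.6417 [-0.0444 -0.0002  0.0462] [ 0.56  0.77 -0.36]
80 side blue s -0.030..0.100 t -0.054..0.047 pitch -4.9 rimz back/front 0.072 0.061 violet n 91 [ 0.04  -0.002  0.076] zmax 0.086
28.4167 [-0.0214 -0.0002  0.0462] [-0.34 -1.11  0.9 ]
81 side blue s -0.007..0.123 t -0.054..0.047 pitch -3.8 rimz back/front 0.070 0.062 violet n 95 [ 0.063 -0.002  0.075] zmax 0.085
28.9333 [-0.0136 -0.      0.046 ] [-0.24  0.5  -0.54]
82 side blue s -0.000..0.130 t -0.055..0.047 pitch -3.6 rimz back/front 0.070 0.061 violet n 97 [ 0.069 -0.002  0.074] zmax 0.085
29.3083 [-0.0104  0.      0.046 ] [ 1.14 -0.44 -1.22]
83 side blue s 0.003..0.133 t -0.054..0.048 pitch -3.6 rimz back/front 0.069 0.062 violet n 94 [ 0.072 -0.002  0.074] zmax 0.085
```

View pics/g8.png

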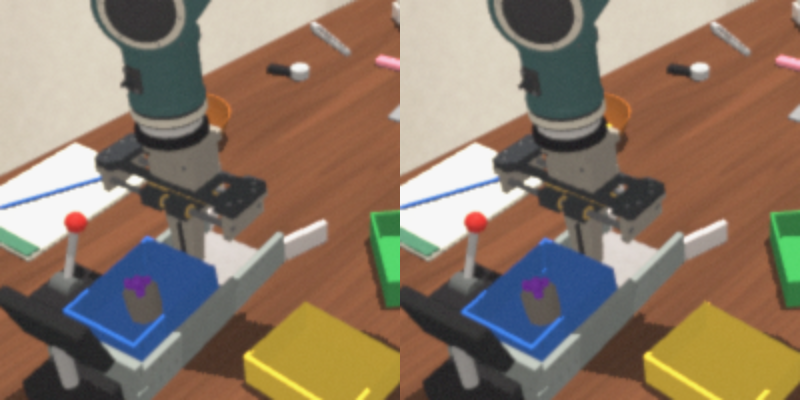

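```bash
cat > g9.py <<'E'
from h import *
for k,x in enumerate((-.009,-.0075,-.006,-.0045,-.003)):
    env.movel(S2W(x,0,.046),rate=.02)
    s=env.sense(); f=s["wrist_force"]; print(s["t"],W2S(s["ee_pos"]).round(4),f.round(2)); Q=tote("side","9%d"%k)
    xs=Q[:,0]; b=Q[(xs<np.percentile(xs,.5)+.012)]; print(np.percentile(b[:,2],97).round(4))
    if np.percentile(b[:,2],97)<.064 or np.hypot(*f[:2])>15: break
E
python3 g9.py
```

```text
29.6083 [-0.0089  0.0001  0.0459] [-0.03 -1.25 -1.63]
90 side blue s 0.004..0.133 t -0.055..0.048 pitch 0.4 rimz back/front 0.060 0.061 violet n 98 [ 0.072 -0.002  0.07 ] zmax 0.081
0.0608
```

The tote's trailing edge has dropped and it lies flat (pitch 0.4°, rim at 60 mm). I back off and swing the lever.

```bash
cat > g10.py <<'E'
from h import *
env.movel(S2W(-.03,0,.048),rate=.06)
env.movel(S2W(-.03,0,.14),rate=.15)
env.movel(S2W(-.012,-.116,.14),rate=.15)
s=env.sense(); print(s["t"])
tote("side","10"); tote("top","10")
env.movel(S2W(-.012,-.116,.082),rate=.1)
env.movel(S2W(.01,-.116,.082),rate=.08)
env.movel(S2W(.075,-.116,.082),rate=.05)
s=env.sense(); print(s["t"],W2S(s["ee_pos"]).round(4),s["wrist_force"].round(2))
snap("side","11");snap("top","11")
E
python3 g10.py; python3 -c "
import cv2,numpy as np
a=cv2.imread('pics/side10.png')[150:350,60:260];b=cv2.imread('pics/side11.png')[150:350,60:260]
cv2.imwrite('pics/g10.png',np.hstack([cv2.resize(a,(400,400)),cv2.resize(b,(400,400))]))"
```

```text
31.8583
10 side blue s 0.004..0.134 t -0.063..0.048 pitch 0.5 rimz back/front 0.061 0.062 violet n 99 [ 0.072 -0.002  0.07 ] zmax 0.080Traceback (most recent call last):
  File "g10.py", line 6, in <module>
    tote("side","10"); tote("top","10")
                       ~~~~^^^^^^^^^^^^
  File "h.py", line 27, in tote
    s0,s1=np.percentile(Q[:,0],[.5,99.5])
          ~~~~~~~~~~~~~^^^^^^^^^^^^^^^^^^
    return _quantile_unchecked(
        a, q, axis, out, overwrite_input, method, keepdims, weights)
    return _ureduce(a,
                    func=_quantile_ureduce_func,
    ...<5 lines>...
                    overwrite_input=overwrite_input,
                    method=method)
    r = func(a, **kwargs)
    result = _quantile(arr,
                       quantiles=q,
    ...<2 lines>...
                       out=out,
                       weights=wgt)
    slices_having_nans = np.isnan(arr[-1, ...])
                                  ~~~^^^^^^^^^
IndexError: index -1 is out of bounds for axis 0 with size 0
[ WARN:0@0.031] global loadsave.cpp:275 findDecoder imread_('pics/side11.png'): can't open/read file: check file path/integrity
Traceback (most recent call last):
TypeError: 'NoneType' object is not subscriptable
```

The top view is hidden by the arm, which is harmless. I continue with the lever.

```bash
cat > g11.py <<'E'
from h import *
env.movel(S2W(-.012,-.116,.082),rate=.1)
env.movel(S2W(.01,-.116,.082),rate=.08)
env.movel(S2W(.075,-.116,.082),rate=.05)
s=env.sense(); print(s["t"],W2S(s["ee_pos"]).round(4),s["wrist_force"].round(2))
snap("side","11")
E
python3 g11.py; python3 -c "
import cv2,numpy as np
a=cv2.imread('pics/side10.png')[150:350,60:260];b=cv2.imread('pics/side11.png')[150:350,60:260]
cv2.imwrite('pics/g10.png',np.hstack([cv2.resize(a,(400,400)),cv2.resize(b,(400,400))]))"
```

```text
34.5667 [ 0.0749 -0.1161  0.0821] [ 0.17 -0.24 -0.45]
```

View pics/g10.png

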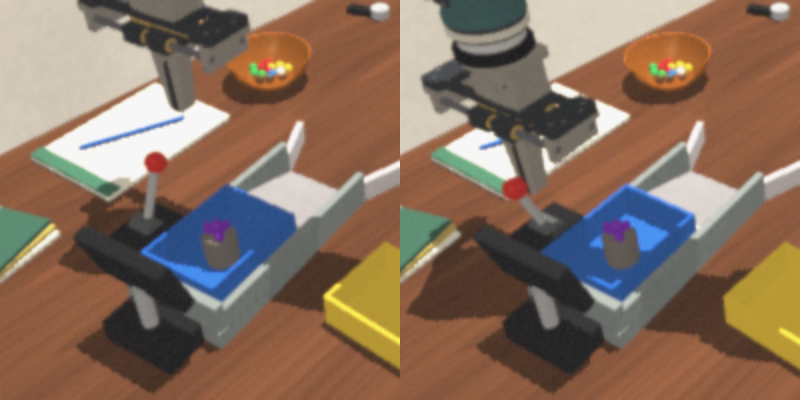

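```bash
cat > g12.py <<'E'
from h import *
f0=env.sense()["wrist_force"]
for x in (.084,.087,.089,.091,.093,.095,.097,.099):
    env.movel(S2W(x,-.116,.082),rate=.03)
    s=env.sense(); f=s["wrist_force"]; fx=f[:2]@EX; print(round(s["t"],2),W2S(s["ee_pos"]).round(4),round(fx,2))
    if fx<-8: break
env.movel(S2W(.05,-.116,.082),rate=.1)
env.movel(S2W(.0,-.116,.16),rate=.15)
env.movel(S2W(-.15,-.10,.2),rate=.2)
s=env.sense(); print(s["t"])
tote("side","12"); snap("top","12")
for c in ("side","top"):
    f=np.load(f"pics/{c}12.npz");p=f["p"];P=cloud(c,f["d"])
    hsv=cv2.cvtColor(p,cv2.COLOR_RGB2HSV);H,S,V=[hsv[...,k].astype(int) for k in range(3)]
    rr=((H<6)|(H>174))&(S>160)&(V>60)&(P[...,2]>.05)&(abs(P[...,0]-.66)<.08)&(abs(P[...,1]-.28)<.1)
    Q=P[rr]
    if len(Q)<10: print(c,"ball n",len(Q)); continue
    from scipy.optimize import least_squares
    r=least_squares(lambda c_:np.linalg.norm(Q-c_,axis=1)-.013,Q.mean(0)-[0,0,.01],loss="soft_l1",f_scale=.002)
    b=W2S(r.x); print(c,"ball",b.round(4),"lever ang",.5+np.arctan2(b[0]-.075,b[2]-.022))
E
python3 g12.py; python3 -c "
import cv2,numpy as np
a=cv2.imread('pics/side12.png')[150:350,60:260];b=cv2.imread('pics/top12.png')[60:260,60:260]
cv2.imwrite('pics/g12.png',np.hstack([cv2.resize(a,(400,400)),cv2.resize(b,(400,400))]))"
```

```text
35.07 [ 0.0847 -0.1159  0.082 ] -0.11
35.32 [ 0.0873 -0.116   0.082 ] -0.03
35.57 [ 0.0889 -0.116   0.082 ] -1.0
35.82 [ 0.0891 -0.1161  0.0819] -5.6
36.07 [ 0.0893 -0.1161  0.0818] -8.05
38.35
12 side blue s 0.003..0.134 t -0.055..0.048 pitch 0.1 rimz back/front 0.062 0.062 violet n 96 [ 0.072 -0.002  0.07 ] zmax 0.082
side ball [ 0.1131 -0.116   0.0917] lever ang 1.0004342002645534
top ball [ 0.1118 -0.1163  0.0916] lever ang 0.985958796678736
```

View pics/g12.png

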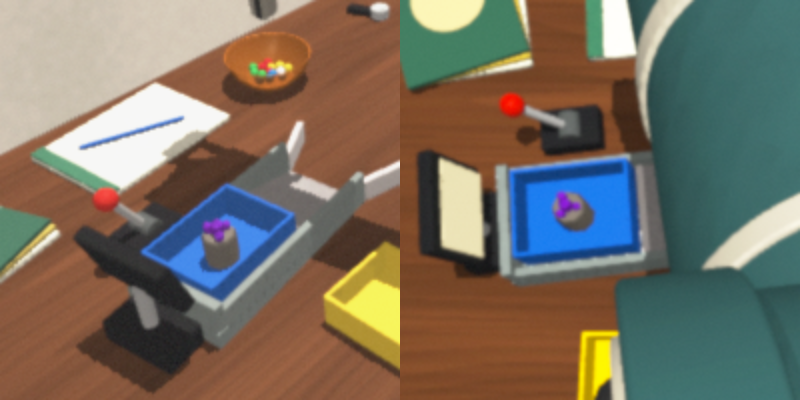

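The tote lies flat between the lip and the stop with the violet specimen upright, at left-half pixel (218,240). The lever ball is fully over, at left-half pixel (105,200), and the robot is clear of everything.

```bash
python3 -c "
from station import *
from station import workorder,env
print(workorder.finish_job()); print(env.sense()['t'])"
```

```text
the job is handed in; nothing more can be done
None
the job is handed in; nothing more can be done
```

The job is done and handed in. The last clock reading before hand-in was about 38 s of the 64 s.

**What I did:**
- I gripped the violet specimen, the middle one on the pad, and set it upright at the centre of the blue tote.
- I pushed the tote up the ramp with closed fingers until its trailing edge dropped behind the lip.
- I then swung the lamp lever over until it met its end stop, where the push met about 8 N. I backed the arm clear afterwards.

**Last checks:**
- **Tote:** the side camera shows it flat (pitch 0.1°, rim at 62 mm) with its centre at stage x of about 68.5 mm, against 69 mm for the bed centre.
- **Specimen:** it stands upright in both pictures, with its crystal top at 82 mm, as expected.
- **Lever:** I measured 1.00 rad from the side camera and 0.99 rad from the top.

**Failed or disagreed:**
- One top-camera check before the lever swing failed because the arm hid the tote, so I relied on the side camera there.
- The two cameras differed by 2–3 mm on the initial positions, within what the job allowed for.
- Just before the tote tipped over the crest, finger friction carried its rear end slightly. The specimen did not tip and only rode about 2–3 mm forward of the tote's centre.

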